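Fit the heavy platform plate on the bench shaker

ROBOT

A 6-joint arm with a two-finger parallel gripper is mounted at the origin on a cart in front of the work surface, level with it; the furniture and walls round the work are solid. World frame = base frame: x ahead of the robot, y to its left, z up, the work surface at z = 0. Lengths are in mm, angles in rad, forces in N, time in s.
With the tool pointing down it reaches from about 350 to 775 mm from the base axis. Payload 7.3 kg.
Tool frame: the origin (TCP) lies on the mounting face of the last link; the fingertips stand 178 mm ahead of it and the grasp point (between the pads) lies 159 mm ahead of it; z points along the fingers, y is the line along which they close (so a half turn about z gives the same grasp; the last joint's range is limited). The gripper opens to 92 mm and grips with 3 to 60 N. Pads are 19 mm wide; open, the fingers measure 130 mm over their backs; the gripper's body (75 mm by 190 mm) begins 47 mm behind the grasp point.
Start: joints at [1.193, 0.342, 1.524, -0, 1.275, -0.146], TCP at [120.586, 510.967, 404.741] pointing down, gripper open.
Joint ranges: [-2.53, 2.53], [-0.77, 2.02], [0.04, 2.7], [-1, 4.14], [0.28, 2.66], [-3.11, 3.11]. Speed limits (rad/s): [2.57, 2.57, 3.14, 3.14, 3.14, 3.14].

INTERFACE

Orientations are given as [roll, pitch, yaw] about the fixed x, y, z axes, in that order (R = Rz(yaw) Ry(pitch) Rx(roll)).
In Python, from plant import bot, ticket, capture gives the robot as it stands (bot), with the cameras as plain functions and the job (ticket).
- The arm moves only by the shell command python3 shift.py 'ROWS'. ROWS is a JSON list of rows, 1 to 5 of them, each of 5 numbers: the finger opening in mm, then dx, dy, dz in mm, then a turn about the tool's z in rad; each row is the pose to reach, as a shift and turn from the pose commanded when the command began, along the tool's axes at that moment; what a row does not reach only later rows make up. A row lasts 1/8 s, in which the tool goes at most 62.5 mm and 0.188 rad, less where a joint would pass 70% of its speed; a pose out of reach is approached as far as the arm can. The fingers move at their own pace and stop on an object; the grip force is fixed at half the most. Time passes only in rows, so rows that do not move let the fingers close. It prints the time, the measured TCP pose, the force, the opening and the grip force at its end.
- bot.get_obs(): the state, without advancing time (a new reading comes with each control period).
- capture(name): name is "side" or "top" or "wrist"; returns a dict with "color" (480x640x3 uint8, red, green, blue), "K" (3x3 intrinsics, pixels), "R" (3x3) and "t" (3): a world point X has camera coordinates R X + t. Camera axes: x right, y down, z forward; pixel columns grow to the right and rows downward; lengths in mm; the calibration is good to about 2 mm. A picture is of the moment at which its call begins. There is no depth.
- ticket.close_job(): hands the job in; it is judged then, once.
The state is a dict: "time": time; "joint_positions": joint angles; "dq": joint speeds; "tau": joint torques, N m; "tool_pos": TCP position; "tcp_rot": TCP orientation; "contact_force": force on the tool from outside, world axes, zero at the start; "moment": the same for the moment, N m; "grip_width": finger opening in mm; "finger_force": force on a finger pad.
Only numpy, scipy, OpenCV 4.12 (cv2) and the standard library are available. Lean on these libraries where they do the work, as an engineer would, in place of code of your own. Each camera call takes 0.05 s, during which the arm holds its last target. There are 200 camera calls.

TASK

Fit the heavy steel plate on the low bench shaker: hold it tilted by its handle, rest its far edge on the deck tucked under the overhanging lip, then pivot the near edge gently down behind the front rail until the plate lies flat in its pocket, without letting it fall. Then slide the shaker's bolt fully forward over the plate's near edge and let go. Leave the glassware and other things standing where they are.

Things in the scene. Friction and masses are not known exactly. Their poses are not given: they have to be found in the camera images.
- plate: Loose heavy steel plate, 150 (own x) x 130 (own y) x 10 mm, 0.55 to 0.9 kg, at first lying flat on the bench. Origin: centre of its underside; z up. Four low rubber studs (16 mm wide, 5 mm high) at x +-45, y +-44 mm and a bar handle on top. The same after a half turn: either 130 mm long edge may go under the lip.
- plate_handle (a point): Centre of the black bar handle over the plate's middle, 44 mm above the underside: bar 14 mm thick (plate x) x 90 mm long (plate y) x 20 mm high, its top 54 mm above the underside, 24 mm free beneath it between two posts. Pinch it across its 14 mm, along plate x.
- plate_edge_a (a point): Middle of the plate's underside edge at own x = +75 mm (moves with the plate).
- plate_edge_b (a point): Middle of the plate's underside edge at own x = -75 mm (moves with the plate).
- shaker: Low bench shaker, fixed, grey with steel rails, 190 mm wide (own y); own x points from its front (dials, bolt) to the far lip. Origin: on the bench under the pocket's centre; the housing runs from x = -145 to +100 mm. Deck top 45 mm above the bench. On it a front rail (x -89 to -79 mm) and side guides (y +-70 to +-77, x -79 to +51 mm), all 9 mm high.
- pocket (a point): Centre of the pocket for the plate, on the deck (x, y of the shaker's origin, 45 mm above the bench). The pocket is 158 mm (shaker x) x 140 mm (y), between front rail, side guides and the lip's wall. The plate goes in only tilted, far edge first (about 0.1 to 0.3 rad), because rail and lip together bar a level plate.
- lip (a point): Middle of the lip's free edge, at its underside: x = +61 mm of the shaker, 17 mm above the deck. From here the 150 mm long lip reaches back (+x) to its wall, whose inner face is at x = +79 mm; lip 6 mm thick, wall top 25 mm above the deck.
- bolt (a joint): Slide of the bolt on the shaker's front, in m: 0 = drawn back, 0.032 = fully home over the plate's near edge; starts at 0 to 0.006. Moves along the shaker's +x with about 1.5 N of friction and stays where left. Its tip is at x = -95 mm of the shaker at 0, -63 mm at 0.032; its underside is 11.5 mm above the deck, so it passes only over a plate that is fully down.
- bolt_grip (a point): Point on the axis of the bolt's upright black tab, 90.5 mm above the bench, at x = -129.5 mm of the shaker when the joint is 0 (moves with it). Tab 26 mm (shaker x) x 12 mm (shaker y), from 64.5 to 97.5 mm above the bench. Pinch it across its 12 mm. Steel guides beside it reach 68 mm above the bench, out to y +-22 mm. Keep the tilted plate's raised edge clear of it.
- marker: Bystander: black-capped marker pen, 128 mm long, 17 mm thick, lying on the bench between plate and shaker. Origin at its underside.
- small_vial: Bystander: small vial with black cap, 22 mm across, 40 mm high, between plate and shaker. Origin at its underside.
- beaker: Bystander: small glass beaker, 54 mm across, 70 mm high, at the right. Origin at its underside.
- flask_large: Bystander: conical flask, 85 mm across, 144 mm high, at the left. Origin at its underside.
- flask_small: Bystander: conical flask, 68 mm across, 115 mm high, at the back. Origin at its underside.

How it is judged (in metres and radians):
On the way, in this order (a step that is already met when the one before it is completed fails the run):
1. The plate's far edge rests on the deck under the lip while the plate is still tilted (at least 0.06 rad) (((x of plate_edge_a in the frame of shaker between 0.066 and 0.082 m and z of plate_edge_a in the frame of shaker between 0.041 and 0.05 m and y of plate_edge_a in the frame of shaker between -0.015 and 0.015 m) or (x of plate_edge_b in the frame of shaker between 0.066 and 0.082 m and z of plate_edge_b in the frame of shaker between 0.041 and 0.05 m and y of plate_edge_b in the frame of shaker between -0.015 and 0.015 m)) and angle between plate's own z axis and vertical above 0.06 rad and contact force between plate and shaker above 0.3 N), for 0.1 s.
2. The plate lies flat in its pocket on the deck (angle between plate's own z axis and vertical below 0.03 rad and z of plate in the frame of shaker between 0.0425 and 0.0475 m and x of plate in the frame of shaker between -0.008 and 0.008 m and y of plate in the frame of shaker between -0.009 and 0.009 m and angle between the x axis of plate and the x axis of shaker, either way round below 0.1 rad), for 0.2 s.
3. The bolt is slid home over the plate's near edge (value of joint bolt above 0.026 m), for 0.2 s.
At the end, for the whole second after the job is handed in: The plate lies flat at rest in the shaker's pocket, its far edge under the lip (underside within 2.5 mm of the deck, tilt under 0.03 rad, centred within 8 to 9 mm, turned less than 0.1 rad from the shaker), the bolt is at least 26 mm forward, and everything is released (all of step 2 and value of joint bolt above 0.026 m and linear speed of plate below 0.02 m/s and contact force between the fingers and plate below 0.1 N and contact force between the fingers and shaker below 0.1 N); the robot touches nothing.
It fails at once if The plate is let fall: it turns down faster than 2.5 rad/s with its far edge on the deck (((x of plate_edge_a in the frame of shaker between 0.066 and 0.082 m and z of plate_edge_a in the frame of shaker between 0.041 and 0.05 m and y of plate_edge_a in the frame of shaker between -0.015 and 0.015 m) or (x of plate_edge_b in the frame of shaker between 0.066 and 0.082 m and z of plate_edge_b in the frame of shaker between 0.041 and 0.05 m and y of plate_edge_b in the frame of shaker between -0.015 and 0.015 m)) and angular speed of plate above 2.5 rad/s).
It fails at once if The plate is let go while its far edge is under the lip and it is still tilted more than 0.06 rad (((x of plate_edge_a in the frame of shaker between 0.066 and 0.082 m and z of plate_edge_a in the frame of shaker between 0.041 and 0.05 m and y of plate_edge_a in the frame of shaker between -0.015 and 0.015 m) or (x of plate_edge_b in the frame of shaker between 0.066 and 0.082 m and z of plate_edge_b in the frame of shaker between 0.041 and 0.05 m and y of plate_edge_b in the frame of shaker between -0.015 and 0.015 m)) and angle between plate's own z axis and vertical above 0.06 rad and contact force between the fingers and plate below 0.05 N).
It fails at once if A bystander is moved more than 30 mm or knocked over (distance of any of marker, small_vial, beaker, flask_large, flask_small from where it was at the start of the episode above 0.03 m or angle between any of small_vial, beaker, flask_large, flask_small's own z axis and vertical above 0.5 rad).
It also fails if it takes over 58 s, if anything falls off the work surface, if the arm or the gripper's body presses on something with over 40 N, if the wrist force passes 120 N, or if a joint passes its speed limit or range.

## Working session

There is one attempt and no reset: what is moved stays moved. The work goes in short steps, Python scripts to look and compute and a shell command to move; the robot and the scene stay as the last step left them, time stands still between calls to the robot, and variables do not carry over. Pictures are saved under pics/ and viewed, at most 10 in all, crops included, and the job is handed in when it is done.

```bash
ls; mkdir -p pics
python3 - <<'E'
from plant import bot, ticket, capture
import cv2,pickle
o=bot.get_obs();print(o)
for n in("top","side","wrist"):
    c=capture(n);pickle.dump(c,open(f"pics/{n}0.pkl","wb"));cv2.imwrite(f"pics/{n}0.png",c["color"][:,:,::-1]);print(n,c["K"],c["R"],c["t"])
E
```

```text
pics
plant.py
shift.py
{'time': 0.0, 'joint_positions': array([ 1.19298270e+00,  3.42749788e-01,  1.52504363e+00, -1.96885575e-05,
        1.27543175e+00, -1.46032370e-01]), 'dq': array([ 1.55875990e-05,  4.49268586e-04,  6.89045901e-04, -5.21219028e-04,
        1.18265175e-03, -1.82190857e-03]), 'tau': array([-2.93070188e-04, -4.31248283e+01, -2.44217795e+01,  7.16986391e-02,
        5.60808205e-02, -1.54386389e-04]), 'tool_pos': array([120.54260111, 510.82686129, 404.02141396]), 'tcp_rot': array([-3.13997477e+00, -2.18927529e-04,  2.90981697e+00]), 'contact_force': array([-0.26691747,  0.31541969,  0.09626693]), 'moment': array([ 0.01162506, -0.04061889,  0.0365277 ]), 'finger_force': 0.0, 'grip_width': 91.49715826154153}
top [[593.78864202   0.         319.74806537]
 [  0.         593.78864202 240.08176111]
 [  0.           0.           1.        ]] [[ 2.65679856e-02 -9.99638679e-01  4.08097990e-03]
 [-9.82404627e-01 -2.68644767e-02 -1.84822747e-01]
 [ 1.84865600e-01  9.01194556e-04 -9.82763399e-01]] [   7.20733104  587.4686905  1685.7373457 ]
side [[447.93081118   0.         322.69416513]
 [  0.         447.93081118 244.86887886]
 [  0.           0.           1.        ]] [[ 0.81180417 -0.58391223 -0.00452748]
 [-0.24049978 -0.32727773 -0.91381023]
 [ 0.53210323  0.74292382 -0.40611619]] [-478.71947206  252.95989777  961.03414477]
wrist [[357.06352312   0.         327.89436934]
 [  0.         357.06352312 242.34037907]
 [  0.           0.           1.        ]] [[ 0.22933704  0.97334562 -0.00167852]
 [ 0.9434746  -0.2218743   0.24622649]
 [ 0.23929106 -0.05805249 -0.96921086]] [-524.57837845  -32.20838604  389.29765604]
```

View pics/top0.png

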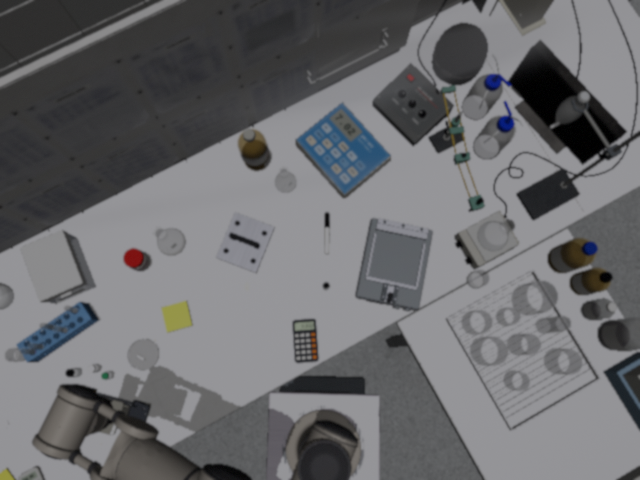

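View pics/side0.png

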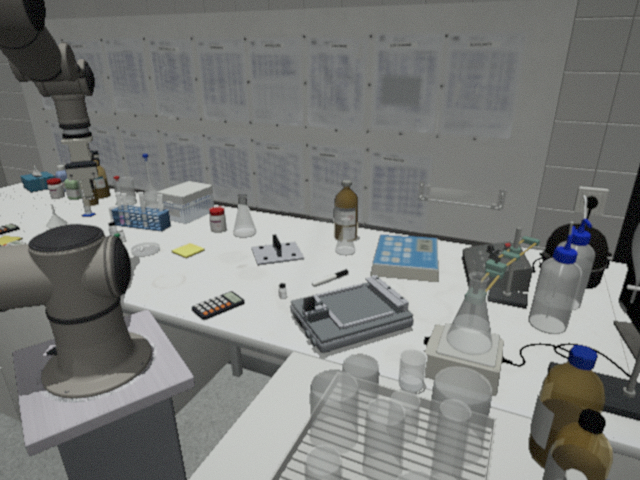

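The top view shows the plate at about (245,241), the shaker at (395,262) with the bolt at (390,293), the marker at (326,232) and the vial at (326,286). I'll enlarge both views.

Run:
```python
import cv2
a=cv2.imread("pics/top0.png")[200:325,205:445];cv2.imwrite("pics/topc.png",cv2.convertScaleAbs(cv2.resize(a,None,fx=3.3333,fy=4,interpolation=3) if 0 else cv2.resize(a,(792,412),interpolation=3),alpha=1.3))
a=cv2.imread("pics/side0.png")[225:355,240:430];cv2.imwrite("pics/sidec.png",cv2.convertScaleAbs(cv2.resize(a,None,fx=4,fy=4,interpolation=3),alpha=1.2))
```

```text
(no output)
```

View pics/topc.png

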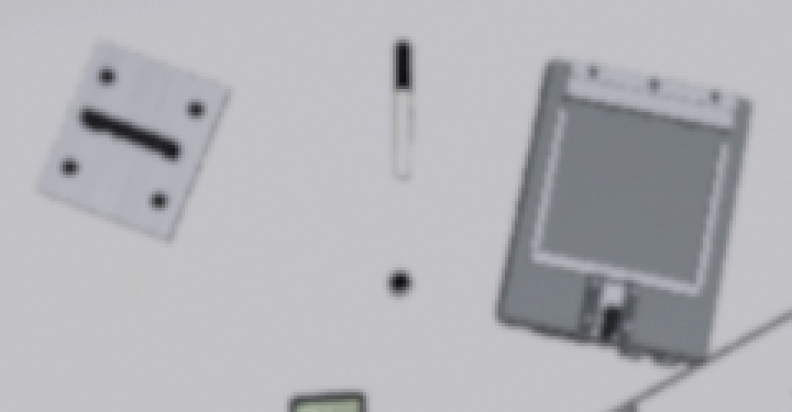

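View pics/sidec.png

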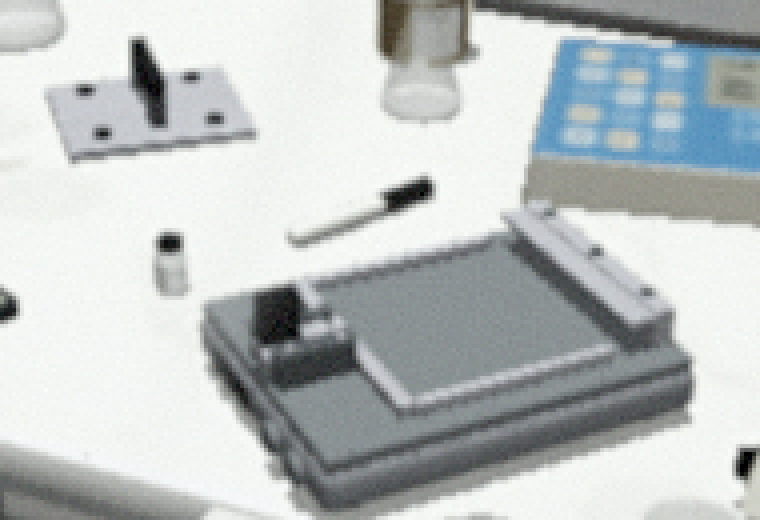

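The crops are sharp enough to read off corners and studs. I'll fit both poses from the two views, leaving height free as a check.

```bash
cat > h.py <<'E'
import numpy as np,pickle
from scipy.optimize import least_squares
def proj(c,X):
    p=(c["K"]@(c["R"]@np.asarray(X,float).T+c["t"][:,None]));return (p[:2]/p[2]).T
def T(q,m):
    c,s=np.cos(q[2]),np.sin(q[2]);m=np.asarray(m,float)
    return np.c_[q[0]+c*m[:,0]-s*m[:,1],q[1]+s*m[:,0]+c*m[:,1],m[:,2]+q[3]]
def fit(obs,q0):  # obs: list of (cam, model pts, pixels)
    f=lambda q:np.concatenate([(proj(c,T(q,m))-p).ravel() for c,m,p in obs])
    r=least_squares(f,q0,loss="soft_l1");return r.x,f(r.x).reshape(-1,2)
E
python3 - <<'E'
from h import *
np.set_printoptions(precision=3,suppress=True)
t=pickle.load(open("pics/top0.pkl","rb"));s=pickle.load(open("pics/side0.pkl","rb"))
tp=lambda a:np.array(a,float)/[3.3,3.296]+[205,200]-.35
sp=lambda a:np.array(a,float)/4+[240,225]-.375
# plate: own +x = up in the top picture, +y = left
st=[(45,44,15),(45,-44,15),(-45,-44,15),(-45,44,15)];co=[(75,65,10),(75,-65,10),(-75,-65,10),(-75,65,10)]
obs=[(t,st,tp([(107,76),(196,109),(159,201),(69,167)])),(t,co,tp([(102,42),(230,90),(171,242),(38,188)])),
 (s,st,sp([(86,90),(190,77),(215,118),(103,133)])[[0,1,2,3]]),(s,co,sp([(48,88),(228,68),(256,132),(72,152)]))]
# order for the side view: project a first guess and match
q,_=fit(obs[:2],[500,200,-.3,0]);print("plate top only",q)
for k in(2,3):
    c,m,p=obs[k];u=proj(c,T([*q[:3],0],m));obs[k]=(c,m,np.array([p[np.argmin(((p-v)**2).sum(1))] for v in u]))
q,r=fit(obs,q);print("plate",q,r)
# shaker
mt=[(-89,77,54),(-89,-77,54),(100,95,45),(100,-95,45),(61,75,68),(61,-75,68)]
pt=tp([(533,264),(697,294),(553,60),(748,98),(563,98),(735,128)])
ms=[(-89,-77,54),(-145,-95,45),(100,-95,45),(-145,95,45),(61,-75,68),(61,75,68)]
ps=sp([(408,408),(328,468),(690,360),(205,300),(622,318),(503,217)])
q,r=fit([(t,mt,pt),(s,ms,ps)],[500,-100,-.2,0]);print("shaker",q,r)
for j in(0,.006):
    X=T(q,[(-129.5+j*1e3,0,97.5),(-142.5+j*1e3,0,97.5)]);print(proj(t,X)*1,(proj(t,X)+.35-[205,200])*3.3,(proj(s,X)+.375-[240,225])*4)
# bystanders
for n,u,h in(("vial",(400,283),40),("marker+",(403,42),8),("marker-",(402,178),8)):
    p=tp([u])[0];d=t["R"].T@np.linalg.solve(t["K"],[*p,1]);C=-t["R"].T@t["t"];print(n,(C+d*(h-C[2])/d[2]))
E
```

```text
plate top only [586.374 248.293  -0.34  -15.16 ]
plate [584.221 246.196  -0.344  -0.192] [[ 0.401 -0.119]
 [ 0.466  0.265]
 [ 0.239 -0.045]
 [ 0.275 -0.304]
 [-0.434 -0.913]
 [ 0.509 -0.243]
 [-0.543 -0.406]
 [-0.466  0.308]
 [ 0.559 -0.2  ]
 [ 0.047  0.28 ]
 [-0.127  0.024]
 [-0.226 -0.303]
 [-1.53  -0.006]
 [ 0.6   -0.221]
 [-0.879  0.785]
 [-0.595  0.141]]
shaker [ 549.69  -202.739   -0.172    1.595] [[-0.937 -0.504]
 [ 1.805  0.898]
 [-1.518 -1.536]
 [ 2.537 -0.641]
 [ 0.459 -0.726]
 [-0.958  0.18 ]
 [-1.062  0.567]
 [-0.507  0.229]
 [ 3.591 -0.782]
 [-3.146  0.481]
 [ 2.371  1.102]
 [-1.091 -1.12 ]]
[[390.78  296.861]
 [389.965 301.411]] [[614.228 320.797]
 [611.539 335.811]] [[277.224 293.561]
 [256.11  298.839]]
[[391.155 294.766]
 [390.341 299.309]] [[615.466 313.881]
 [612.781 328.876]] [[286.897 291.142]
 [265.882 296.396]]
vial [455.638   1.656  40.   ]
marker+ [682.003   4.024   8.   ]
marker- [555.007   1.836   8.   ]
```

Plate: (584, 246), yaw −0.344, with height offset ≈ 0. Shaker: roughly (550, −203), yaw −0.172, to be refined. I'll move over the plate and turn the tool so it pinches along plate x.

```bash
python3 shift.py '[[92,-60,-18,0,0],[92,-120,-36,0,0],[92,-180,-54,0,0],[92,-240,-71,0,0],[92,-256,-75.6,0,0]]'; python3 shift.py '[[92,-60,-18,0,0.17],[92,-120,-36,0,0.34],[92,-180,-54,0,0.51],[92,-240,-71,0,0.68],[92,-256,-75.6,0,0.84]]'; python3 shift.py '[[92,0,0,0,0.17],[92,0,0,0,0.34],[92,0,0,0,0.51],[92,0,0,0,0.68],[92,0,0,0,0.843]]'
```

```text
time: 0.78
tool_pos: [355.0, 376.7, 404.4]
tcp_rot: [-3.141, 0.0, 2.906]
contact_force: [0.3, 0.8, 0.6]
grip_width: 91.9
finger_force: 0.0
time: 1.4
tool_pos: [586.4, 244.5, 403.6]
tcp_rot: [-3.141, -0.0, 2.062]
contact_force: [0.1, 1.2, -1.1]
grip_width: 91.8
finger_force: 0.0
time: 2.02
tool_pos: [583.6, 247.2, 404.4]
tcp_rot: [-3.141, 0.0, 1.222]
contact_force: [0.2, -0.3, 0.1]
grip_width: 91.5
finger_force: 0.0
```

Run:
```python
from plant import bot, ticket, capture
import cv2,pickle
o=bot.get_obs();print(o["tool_pos"],o["tcp_rot"])
c=capture("wrist");pickle.dump(c,open("pics/wrist1.pkl","wb"));cv2.imwrite("pics/wrist1.png",cv2.convertScaleAbs(c["color"][:,:,::-1],alpha=1.3));print(c["R"],-c["R"].T@c["t"])
```

```text
[583.61173471 247.17372521 404.3504573 ] [-3.14052438e+00  1.66950970e-04  1.22237889e+00]
[[ 0.94002723 -0.34109658 -0.00139071]
 [-0.33018022 -0.91095108  0.24728353]
 [-0.08561443 -0.23199407 -0.96894217]] [607.36126218 309.2607755  384.55611738]
```

View pics/wrist1.png

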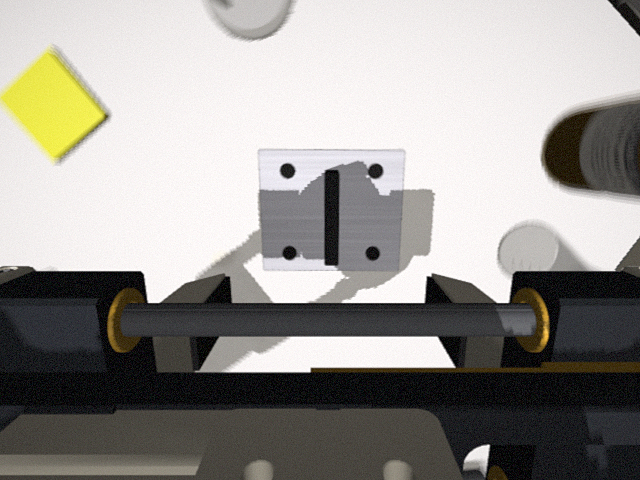

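Wrist view: studs at (288,171), (376,171), (373,253), (289,254); bar centre column 332; plate corners (259,149), (405,150), (403,271), (263,270). I'll refit with this view added.

Run:
```python
from h import *
np.set_printoptions(precision=2,suppress=True)
t=pickle.load(open("pics/top0.pkl","rb"));s=pickle.load(open("pics/side0.pkl","rb"));w=pickle.load(open("pics/wrist1.pkl","rb"))
st=[(45,44,15),(45,-44,15),(-45,-44,15),(-45,44,15)];co=[(75,65,10),(75,-65,10),(-75,-65,10),(-75,65,10)]
W=[(w,st,np.array([(376,171),(373,253),(289,254),(288,171)])),(w,co,np.array([(405,150),(403,271),(263,270),(259,149)]))]
q,r=fit(W,[584,246,-.344,0]);print(q,r.ravel())
print("handle",proj(w,T(q,[(0,45,54),(0,-45,54)])))
```

```text
[588.97 248.56  -0.35  -1.48] [ 0.03 -0.05 -0.01  0.84  0.75 -0.5  -0.19 -0.41  0.6  -0.17 -4.17 -0.1
  0.61  0.33 -0.57  0.23]
handle [[332.33 171.92]
 [331.68 265.76]]
```

```bash
python3 shift.py '[[92,-58,15,0,0],[92,-116,30,0,0],[92,-174,44,0,0],[92,-232,59,0,0],[92,-235,60,0,0]]'; python3 shift.py '[[92,-58,15,0,-0.06],[92,-116,30,0,-0.12],[92,-174,44,0,-0.177],[92,-200,51,0,-0.177],[92,-200,51,0,-0.177]]'; python3 shift.py '[[92,0,0,0,0],[92,0,0,0,0]]'
python3 - <<'E'
from plant import bot, ticket, capture
import cv2,pickle
o=bot.get_obs();print(o["tool_pos"],o["tcp_rot"])
c=capture("wrist");pickle.dump(c,open("pics/wrist2.pkl","wb"));cv2.imwrite("pics/wrist2.png",cv2.convertScaleAbs(c["color"][:,:,::-1],alpha=1.3));print(-c["R"].T@c["t"])
E
```

```text
time: 2.7
tool_pos: [561.0, 1.9, 404.7]
tcp_rot: [-3.141, 0.0, 1.225]
contact_force: [0.9, 0.3, -0.4]
grip_width: 91.7
finger_force: 0.0
time: 3.32
tool_pos: [542.2, -201.2, 404.3]
tcp_rot: [-3.141, -0.001, 1.404]
contact_force: [-0.4, -0.1, -0.4]
grip_width: 91.4
finger_force: 0.0
time: 3.58
tool_pos: [542.3, -199.1, 404.8]
tcp_rot: [-3.142, -0.0, 1.406]
contact_force: [0.3, -0.2, -0.9]
grip_width: 91.5
finger_force: 0.0
[ 542.34457939 -199.06205084  404.75909213] [-3.14157492e+00 -4.68841097e-04  1.40638164e+00]
[ 554.38181807 -133.87857293  385.00886732]
```

View pics/wrist2.png

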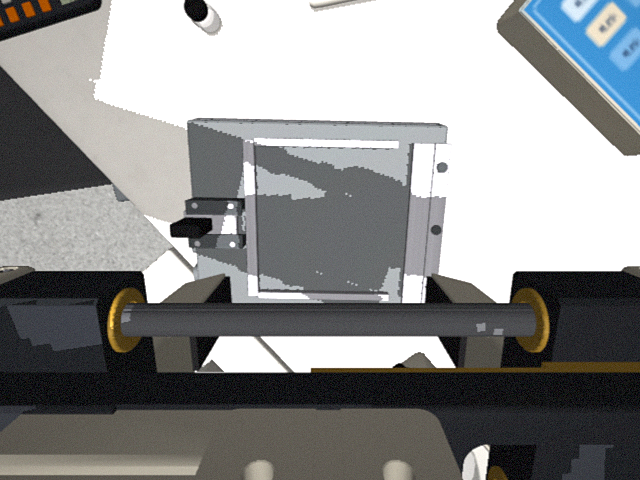

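The shaker is fully in view: rail at x≈250, guides at y≈144 and 296, lip edge at x≈410, tab at (195,228). I'll enlarge it.

Run:
```python
import cv2
a=cv2.imread("pics/wrist2.png")[110:310,165:457];cv2.imwrite("pics/w2c.png",cv2.resize(a,(788,540),interpolation=3))
```

```text
(no output)
```

View pics/w2c.png

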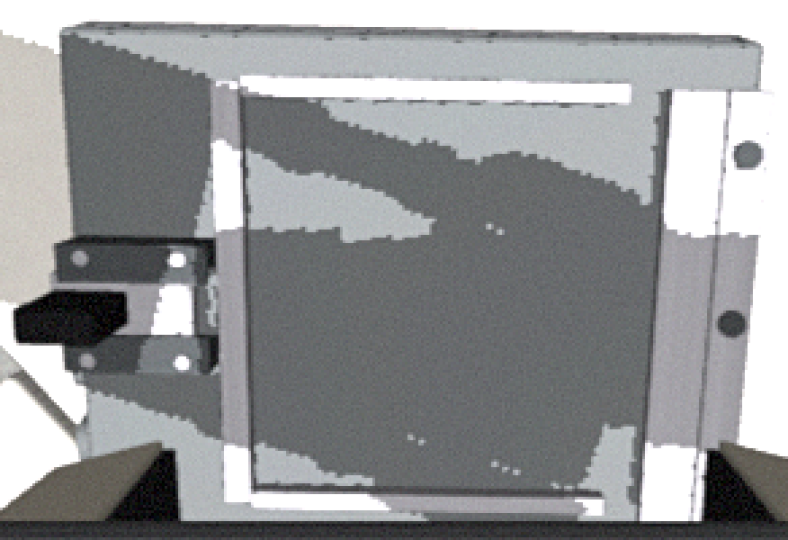

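Run:
```python
from h import *
np.set_printoptions(precision=2,suppress=True)
w=pickle.load(open("pics/wrist2.pkl","rb"))
cp=lambda a:np.array(a,float)/[2.6986,2.7]+[165,110]-.31
m=[(51,77,54),(51,70,54),(-79,70,54),(-79,-70,54),(51,-70,54),(51,-77,54),(61,75,68),(-89,77,54)]
p=cp([(630,84),(630,103),(243,97),(253,491),(603,496),(603,514),(668,90),(212,80)])
for W in([(w,m,p)],):
    q,r=fit(W,[550,-203,-.172,0]);print(q,r.ravel())
    f=lambda v:fit([(w,m,p)],[550,-203,-.172,0])
r2=least_squares(lambda v:(proj(w,T([*v,0],m))-p).ravel(),q[:3],loss="soft_l1");print("z=0:",r2.x)
Q=[*r2.x,0]
inv=lambda X:(proj(w,T(Q,X))+.31-[165,110])*2.7
print("tab q=0 top",inv([(-142.5,6,97.5),(-142.5,-6,97.5),(-116.5,-6,97.5),(-116.5,6,97.5),(-116.5,-6,64.5),(-116.5,6,64.5)]).tolist())
print("guide end at x=-95/-90,z68",inv([(-95,22,68),(-90,22,68),(-95,-22,68),(-90,-22,68)]).tolist())
print("yaw tool",Q[2]+np.pi/2)
```

```text
[ 554.25 -201.62   -0.18   -3.34] [ 0.14  0.13 -0.37  1.12 -0.57  0.7   0.35 -0.44  0.41 -0.12 -0.01 -0.29
  0.55  0.06 -0.47 -1.27]
z=0: [ 554.06 -201.18   -0.18]
tab q=0 top [[7.6492161880218115, 309.6829559212079], [11.294086755370856, 348.04765297265374], [96.10143161262037, 349.49471771410407], [93.31390345389087, 311.1580055612026], [129.73297546373516, 326.42481596633127], [127.52578804928147, 291.6499463783453]]
guide end at x=-95/-90,z68 [[186.43627961696885, 246.83147835699236], [201.61638290434126, 247.09693952231495], [192.56922009001335, 375.5714292325859], [207.24795421870408, 375.82043111953004]]
yaw tool 1.3892992222010419
```

Shaker in the wrist frame: (554.1, −201.3), yaw −0.1815, bolt drawn back about 2 mm. The wrist estimate differs from the fixed cameras by the same ~5 mm for both objects, so the wrist frame is consistent and I'll use it. Going back to grasp the handle.

```bash
python3 shift.py '[[92,60,-4,0,0],[92,120,-8,0,0],[92,180,-12,0,0],[92,240,-15,0,0],[92,245,-15,0,0]]'; python3 shift.py '[[92,60,-4,0,0.05],[92,120,-8,0,0.1],[92,180,-11,0,0.15],[92,204,-12.4,0,0.185],[92,204,-12.4,0,0.185]]'; python3 shift.py '[[92,0,0,50,0],[92,0,0,100,0],[92,0,0,150,0],[92,0,0,187,0],[92,0,0,187,0]]'
python3 - <<'E'
from plant import bot, ticket, capture
o=bot.get_obs();print(o["tool_pos"],o["tcp_rot"],o["joint_positions"])
E
```

```text
time: 4.25
tool_pos: [567.6, 47.9, 404.9]
tcp_rot: [3.141, -0.001, 1.41]
contact_force: [-1.2, 0.1, -0.5]
grip_width: 92.1
finger_force: 0.0
time: 4.88
tool_pos: [589.3, 247.9, 404.3]
tcp_rot: [-3.141, 0.0, 1.222]
contact_force: [-0.2, -0.7, 0.9]
grip_width: 92.0
finger_force: 0.0
time: 5.5
tool_pos: [588.8, 244.7, 215.0]
tcp_rot: [-3.136, 0.004, 1.218]
contact_force: [0.2, 0.6, 0.4]
grip_width: 91.5
finger_force: 0.0
[588.80492978 244.66024358 215.01214057] [-3.13632926  0.00423557  1.21790319] [ 2.73779270e-01  7.34197537e-01  1.40525600e+00 -4.06464077e-04
  1.00888637e+00  6.26901279e-01]
```

```bash
python3 shift.py '[[92,0,0,0,0],[10,0,0,0,0],[10,0,0,0,0],[10,0,0,0,0],[10,0,0,0,0]]'; python3 shift.py '[[10,0,0,0,0],[10,0,0,0,0],[10,0,0,0,0],[10,0,0,-10,0],[10,0,0,-20,0]]';  python3 shift.py '[[10,0,0,-40,0],[10,0,0,-90,0],[10,0,0,-140,0],[10,0,0,-140,0],[10,0,0,-140,0]]'
```

```text
time: 6.12
tool_pos: [589.6, 246.6, 218.0]
tcp_rot: [3.141, -0.0, 1.219]
contact_force: [1.5, 0.7, -0.7]
grip_width: 56.1
finger_force: 0.0
time: 6.75
tool_pos: [589.1, 246.5, 237.4]
tcp_rot: [-3.14, 0.001, 1.219]
contact_force: [0.2, 0.6, -8.7]
grip_width: 12.4
finger_force: 30.0
time: 7.38
tool_pos: [589.0, 246.4, 375.5]
tcp_rot: [-3.138, 0.002, 1.219]
contact_force: [-0.8, -0.6, -8.8]
grip_width: 11.9
finger_force: 30.0
```

Run:
```python
from plant import bot, ticket, capture
import cv2,pickle
o=bot.get_obs();print(o["tool_pos"],o["tcp_rot"])
c=capture("wrist");pickle.dump(c,open("pics/wrist3.pkl","wb"));cv2.imwrite("pics/wrist3.png",cv2.convertScaleAbs(c["color"][:,:,::-1],alpha=1.3))
```

```text
[588.99811781 246.35186882 375.49068948] [-3.13830839e+00  2.37183544e-03  1.21879039e+00]
```

View pics/wrist3.png

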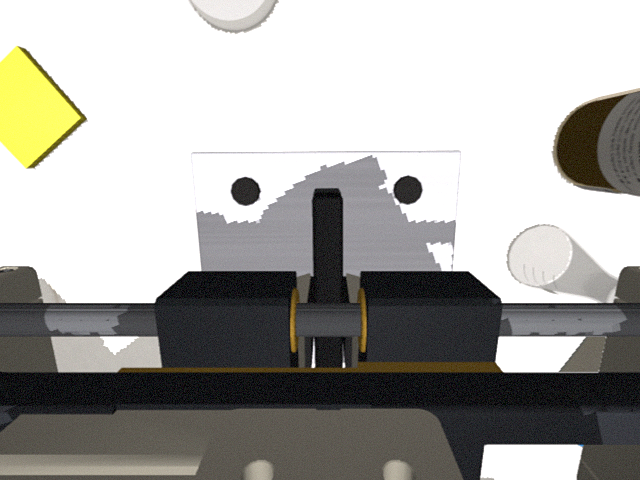

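The plate is held level: studs at (245,191) and (408,190), corners at (192,153) and (461,151). Next, its offset from the TCP and the move to the staging pose.

Run:
```python
from h import *
np.set_printoptions(precision=2,suppress=True)
w=pickle.load(open("pics/wrist3.pkl","rb"))
m=[(45,44,15),(-45,44,15),(75,65,10),(-75,65,10)];p=np.array([(408,190),(245,191),(461,151),(192,153)],float)
q,r=fit([(w,m,p)],[589,246,-.35,157.5]);print(q,r.ravel())
r2=least_squares(lambda v:(proj(w,T([*v,157.5],m))-p).ravel(),q[:3]);print(r2.x,np.array([589,246.35])-r2.x[:2])
S=np.array([554.06,-201.18]);a=-.1815
yaw=1.2188;ax=np.array([np.cos(yaw),np.sin(yaw)]);ay=np.array([np.sin(yaw),-np.cos(yaw)])
off=np.array([589,246.35])-r2.x[:2];print("along tool x,y:",off@ax,off@ay)
```

```text
[589.11 247.    -0.34 140.67] [-0.73  0.17  0.81  0.24  0.3  -0.18 -0.35 -0.23]
[589.38 247.44  -0.34] [-0.38 -1.09]
along tool x,y: -1.1537513969290494 0.016768725314873147
```

```bash
python3 shift.py '[[10,-30,6.7,0,0],[10,-75,16.6,0,0],[10,-120,26.6,0,0],[10,-170,37.7,0,0],[10,-220,48.8,0,0]]'; python3 shift.py '[[10,-50,11.1,0,-0.04],[10,-100,22.2,0,-0.08],[10,-150,33.3,0,-0.12],[10,-195,43.2,0,-0.15],[10,-217.5,48.2,0,-0.1705]]'; python3 shift.py '[[10,0,0,20,0],[10,0,0,40,0],[10,0,0,50,0],[10,0,0,50,0],[10,0,0,50,0]]'
python3 - <<'E'
from plant import bot, ticket, capture
import numpy as np,cv2,pickle
o=bot.get_obs();p=o["tool_pos"];print(p,o["tcp_rot"])
a=-.1815;S=np.array([554.06,-201.18]);y=o["tcp_rot"][2];c=p[:2]+1.15*np.array([np.cos(y),np.sin(y)])-S
print("plate in shaker",c@[np.cos(a),np.sin(a)],c@[-np.sin(a),np.cos(a)],"yaw",y-np.pi/2-a)
c=capture("side");cv2.imwrite("pics/s4.png",cv2.resize(c["color"][190:360,230:440,::-1],None,fx=3.5,fy=3.5,interpolation=3))
E
```

```text
time: 8.05
tool_pos: [558.7, 21.8, 375.1]
tcp_rot: [-3.137, 0.001, 1.219]
contact_force: [1.1, -0.2, -8.2]
grip_width: 11.9
finger_force: 30.0
time: 8.68
tool_pos: [528.8, -200.0, 375.0]
tcp_rot: [-3.137, -0.0, 1.388]
contact_force: [-0.5, -0.3, -8.4]
grip_width: 12.2
finger_force: 30.0
time: 9.3
tool_pos: [530.0, -197.6, 328.1]
tcp_rot: [3.141, 0.0, 1.39]
contact_force: [-0.6, -0.5, -8.7]
grip_width: 11.8
finger_force: 30.0
[ 530.02926467 -197.5707172   328.0630813 ] [3.14085547e+00 2.04613685e-04 1.38958494e+00]
plate in shaker -24.287833467851833 0.3623256492552028 yaw 0.0002886147220184654
```

```bash
python3 shift.py '[[10,0,0,15,0],[10,0,0,30,0],[10,0,0,38,0],[10,0,0,38,0],[10,0,0,38,0]]'; for i in 1 ; do python3 shift.py '[[10,0,0,2,0],[10,0,0,4,0],[10,0,0,6,0],[10,0,0,6,0]]'; python3 shift.py '[[10,0,0,2,0],[10,0,0,4,0],[10,0,0,4,0]]'; done
```

```text
time: 9.98
tool_pos: [530.1, -197.7, 290.5]
tcp_rot: [3.14, 0.0, 1.389]
contact_force: [0.0, 1.4, -1.4]
grip_width: 10.0
finger_force: 0.0
time: 10.48
tool_pos: [529.8, -197.5, 287.9]
tcp_rot: [3.138, 0.001, 1.39]
contact_force: [-9.0, 4.1, 26.7]
grip_width: 9.8
finger_force: 12.6
time: 10.85
tool_pos: [529.6, -197.4, 287.5]
tcp_rot: [3.135, 0.002, 1.39]
contact_force: [-17.6, 7.4, 52.0]
grip_width: 10.2
finger_force: 24.1
```

The grip force went to zero, so the bar may have left the fingers. Time to look.

Run:
```python
from plant import bot, ticket, capture
import cv2
import numpy as np
c=capture("side");a=cv2.resize(c["color"][210:360,240:440,::-1],(533,400),interpolation=3)
w=capture("wrist")["color"][:,:,::-1];w=cv2.resize(w,(267,200))
out=np.zeros((400,800,3),np.uint8);out[:,:533]=cv2.convertScaleAbs(a,alpha=1.3);out[:200,533:]=w
cv2.imwrite("pics/s5.png",out)
```

```text
(no output)
```

View pics/s5.png

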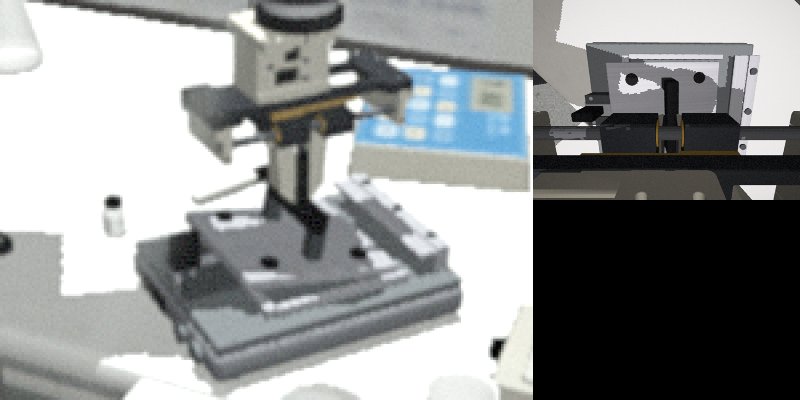

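The bar slipped out because the overlap was too small. The plate now rests safely tilted, near edge on the bolt guides and far edge on the deck; the fingers are pressing on top of the bar. I'll back off and measure its pose from above by locating the studs near their predicted pixels.

```bash
python3 shift.py '[[10,0,0,-10,0],[10,0,0,-30,0],[50,0,0,-70,0],[50,0,0,-110,0],[50,0,0,-110,0]]'; python3 shift.py '[[50,0,0,0,0],[50,0,0,0,0]]'
cat > studs.py <<'E'
from h import *
from plant import bot, ticket, capture
import cv2
np.set_printoptions(precision=2,suppress=True)
S=np.array([554.06,-201.18]);a=-.1815
def P(v,m): # v: shaker-frame x,y of centre, underside z over deck, yaw, tilt (far edge down +)
    m=np.asarray(m,float);c,s=np.cos(v[4]),np.sin(v[4]);c2,s2=np.cos(v[3]),np.sin(v[3])
    X=np.c_[c*m[:,0]+s*m[:,2],m[:,1],-s*m[:,0]+c*m[:,2]]
    X=np.c_[c2*X[:,0]-s2*X[:,1]+v[0],s2*X[:,0]+c2*X[:,1]+v[1],X[:,2]+v[2]+45]
    return T([*S,a,0],X)
st=[(45,44,15),(45,-44,15),(-45,-44,15),(-45,44,15)]
w=capture("wrist");pickle.dump(w,open("pics/w_last.pkl","wb"));g=cv2.cvtColor(w["color"],cv2.COLOR_RGB2GRAY)
import sys
v0=[float(x) for x in sys.argv[1].split(",")];u=proj(w,P(v0,st));pts=[];mm=[]
for k,(x,y) in enumerate(u):
    x0,y0=int(x)-20,int(y)-20;c=g[y0:y0+40,x0:x0+40]
    if c.shape!=(40,40):continue
    n,l,s,ce=cv2.connectedComponentsWithStats((c<45).astype(np.uint8))
    for i in range(1,n):
        A=s[i,4];wd,hg=s[i,2],s[i,3]
        if 60<A<500 and .7<wd/hg<1.4 and A/(wd*hg)>.65:
            pts.append(ce[i]+[x0,y0]);mm.append(st[k]);print(k,pts[-1],u[k],A)
pts=np.array(pts)
f=lambda v:np.r_[(proj(w,P(v,mm))-pts).ravel(),(v[3]-v0[3])*50,(v[2]-75*np.sin(v[4]))*.3]
r=least_squares(f,v0);print(r.x,r.fun)
E
python3 studs.py -- 2>/dev/null; python3 studs.py " -24,0,11.6,0,0.155"
```

```text
time: 11.58
tool_pos: [530.2, -197.8, 393.1]
tcp_rot: [3.135, 0.002, 1.389]
contact_force: [-0.3, -0.4, -0.5]
grip_width: 35.2
finger_force: 0.0
time: 11.82
tool_pos: [529.6, -197.5, 388.2]
tcp_rot: [-3.139, -0.001, 1.389]
contact_force: [-0.8, -0.1, -0.3]
grip_width: 49.7
finger_force: 0.0
0 [377.81 175.78] [384.04 178.06] 239
3 [270.06 177.45] [275.84 179.24] 250
[-28.33   1.38   7.83   0.01   0.11] [ 0.07  0.14 -0.06 -0.13  0.3  -0.08]
```

```bash
sed -i 's/(v\[2\]-75\*np.sin(v\[4\]))\*.3\]/v[2]-75*np.sin(v[4]),v[2]+(v[0]+90)*np.tan(v[4])-23]/' studs.py; python3 studs.py " -26,0,11.6,0,0.155"
python3 - <<'E'
from plant import bot, ticket, capture
print(bot.get_obs()["tool_pos"])
E
```

```text
0 [377.71 175.71] [381.42 177.98] 242
3 [269.89 177.39] [273.16 179.16] 249
[-28.82   1.67  12.52   0.     0.17] [ 0.42  0.08 -0.4  -0.05  0.16 -0.13 -0.02]
[ 529.74132499 -197.54913368  388.695047  ]
```

The plate rests at shaker (−28.8, +1.7) with tilt 0.17. I'll regrasp with the pads centred on the bar.

```bash
python3 shift.py '[[50,0,3,50,0],[50,0,3,100,0],[50,0,3,120,0],[50,0,3,130,0],[50,0,3,130,0]]'; python3 shift.py '[[5,0,0,0,0],[5,0,0,0,0],[5,0,0,0,0],[5,0,0,0,0]]'; python3 shift.py '[[5,0,0,0,0],[5,0,0,0,0]]'
```

```text
time: 12.6
tool_pos: [532.8, -198.1, 259.4]
tcp_rot: [-3.141, -0.0, 1.389]
contact_force: [-0.1, 0.3, -0.3]
grip_width: 50.0
finger_force: 0.0
time: 13.1
tool_pos: [532.7, -198.1, 260.0]
tcp_rot: [3.142, 0.0, 1.389]
contact_force: [1.4, -0.3, 2.6]
grip_width: 15.5
finger_force: 30.0
time: 13.35
tool_pos: [532.7, -198.1, 260.0]
tcp_rot: [3.142, 0.0, 1.389]
contact_force: [-0.7, -0.3, 4.0]
grip_width: 15.5
finger_force: 30.0
```

Grip width of 15.5 (12 when level) confirms a tilt of about 0.17, and it also works as a tilt gauge. Sliding forward now.

```bash
python3 shift.py '[[5,-1,4,1,0],[5,-1,8,1.5,0],[5,-1,10,2,0],[5,-1,10,2,0]]'; python3 shift.py '[[5,0,1,0.5,0],[5,0,2,1,0],[5,0,2,1,0]]'
```

```text
time: 13.85
tool_pos: [541.6, -200.7, 259.1]
tcp_rot: [-3.139, -0.0, 1.39]
contact_force: [-8.9, 2.3, 15.6]
grip_width: 15.6
finger_force: 30.0
time: 14.22
tool_pos: [543.3, -201.1, 258.9]
tcp_rot: [-3.139, 0.0, 1.39]
contact_force: [-11.5, 2.9, 22.4]
grip_width: 15.3
finger_force: 30.0
```

```bash
python3 shift.py '[[5,0,1,0,0],[5,0,2,0,0],[5,0,2,0,0]]'; python3 shift.py '[[5,0,1,0,0],[5,0,2,0,0],[5,0,2,0,0]]'
```

```text
time: 14.6
tool_pos: [546.1, -201.6, 256.2]
tcp_rot: [-3.14, -0.0, 1.389]
contact_force: [-0.8, -0.7, -0.3]
grip_width: 14.0
finger_force: 30.0
time: 14.98
tool_pos: [548.1, -201.8, 256.2]
tcp_rot: [-3.14, -0.001, 1.389]
contact_force: [-3.2, 0.3, -1.3]
grip_width: 14.0
finger_force: 30.0
```

The near edge has dropped inside the guides, and the plate is now held at about 0.1 rad tilt with the far edge (≈64 mm) carrying load on the deck. Pushing it further under the lip.

```bash
python3 shift.py '[[5,0,2,0,0],[5,0,4,0,0],[5,0,6,0,0],[5,0,6,0,0]]'; python3 shift.py '[[5,0,1,0,0],[5,0,2,0,0],[5,0,3,0,0],[5,0,3,0,0]]';python3 studs.py " 1,0.5,8,0,0.1"
```

```text
time: 15.48
tool_pos: [554.5, -203.1, 256.4]
tcp_rot: [3.141, -0.0, 1.389]
contact_force: [-0.2, -0.6, -7.6]
grip_width: 13.6
finger_force: 30.0
time: 15.98
tool_pos: [556.9, -203.5, 256.6]
tcp_rot: [-3.14, -0.0, 1.389]
contact_force: [-3.3, 0.9, -7.8]
grip_width: 13.6
finger_force: 30.0Traceback (most recent call last):
  File "studs.py", line 25, in <module>
    r=least_squares(f,v0);print(r.x,r.fun)
    return func(*args, **kwargs)
    vector_fun = VectorFunction(
        fun_wrapped,
    ...<6 lines>...
        workers=workers
    )
    self._update_fun()
    ~~~~~~~~~~~~~~~~^^
    self.f = self.fun_wrapped(xp_copy(self.x))
             ~~~~~~~~~~~~~~~~^^^^^^^^^^^^^^^^^
    return np.atleast_1d(self.fun(x))
                         ~~~~~~~~^^^
    return self.f(x, *self.args, **self.kwargs)
           ~~~~~~^^^^^^^^^^^^^^^^^^^^^^^^^^^^^^
  File "studs.py", line 24, in <lambda>
    f=lambda v:np.r_[(proj(w,P(v,mm))-pts).ravel(),(v[3]-v0[3])*50,v[2]-75*np.sin(v[4]),v[2]+(v[0]+90)*np.tan(v[4])-23]
                             ~^^^^^^
  File "studs.py", line 8, in P
    X=np.c_[c*m[:,0]+s*m[:,2],m[:,1],-s*m[:,0]+c*m[:,2]]
              ~^^^^^
IndexError: too many indices for array: array is 1-dimensional, but 2 were indexed
```

```bash
sed -i 's/20;c=g/20*K;c=g/' studs.py
python3 - <<'E'
s=open('studs.py').read()
i=s.index("import sys");s=s[:i]+'''import sys
o=bot.get_obs();p=o["tool_pos"];d=p[:2]-S;bx=d@[np.cos(a),np.sin(a)];by=d@[-np.sin(a),np.cos(a)];bz=p[2]-159.3-45
th0=float(sys.argv[1]);v0=[bx-44*th0,by+1.5,bz-44,o["tcp_rot"][2]-np.pi/2-a,th0];u=proj(w,P(v0,st));pts=[];mm=[]
for k,(x,y) in enumerate(u):
    x0,y0=max(int(x)-35,0),max(int(y)-35,0);c=g[y0:y0+70,x0:x0+70]
    if c.size==0 or y>265:continue
    n,l,s,ce=cv2.connectedComponentsWithStats((c<45).astype(np.uint8))
    for i in range(1,n):
        A=s[i,4];wd,hg=s[i,2],s[i,3]
        if 300<A<2500 and .7<wd/hg<1.4 and A/(wd*hg)>.65:
            pts.append(ce[i]+[x0,y0]);mm.append(st[k]);print(k,pts[-1],u[k],A)
print("bar",bx,bz,"pred",u.tolist())
pts=np.array(pts)
f=lambda v:np.r_[(proj(w,P(v,mm))-pts).ravel(),(v[3]-v0[3])*200,v[2]+44*np.cos(v[4])-bz,(v[0]+44*np.sin(v[4])-bx)]
r=least_squares(f,v0);v=r.x;print("x y z yaw tilt",v,r.fun);print("far edge x,z",v[0]+75*np.cos(v[4]),v[2]-75*np.sin(v[4]))
'''
open('studs.py','w').write(s)
E
python3 studs.py 0.09
```

```text
0 [421.56 194.53] [413.35 195.96] 815
3 [234.17 193.69] [222.97 197.96] 793
bar 3.1880671189908543 52.27152196633017 pred [[413.3505661977155, 195.96415345222633], [403.71638637410416, 358.0348838186549], [235.10632158012882, 366.5140145886426], [222.96615557718675, 197.95646993002435]]
x y z yaw tilt [ 4.21  0.9   7.03 -0.   -0.03] [ 1.16  0.02 -1.1   0.13 -0.02 -1.26 -0.15]
far edge x,z 79.18432574090615 9.031986261974247
```

The width gauge and the camera disagree on the tilt, so I'll raise the handle slightly: the lip holds the far edge down and the tilt becomes unambiguous.

```bash
python3 shift.py '[[5,0,1,-2.5,0],[5,0,2.5,-5,0],[5,0,2.5,-5,0]]'; python3 shift.py '[[5,0,1.5,-2.5,0],[5,0,3,-5,0],[5,0,3,-5,0]]'; python3 studs.py 0.15
```

```text
time: 16.45
tool_pos: [559.3, -204.0, 260.7]
tcp_rot: [-3.139, -0.001, 1.389]
contact_force: [-0.7, -0.9, -19.7]
grip_width: 14.2
finger_force: 30.0
time: 16.82
tool_pos: [562.7, -204.6, 266.6]
tcp_rot: [3.141, -0.0, 1.389]
contact_force: [2.0, -0.4, -22.2]
grip_width: 15.4
finger_force: 30.0
0 [406.16 192.49] [407.12 195.15] 740
3 [220.87 195.27] [217.57 198.58] 867
bar 9.044810308757416 62.233077033901 pred [[407.12122105483184, 195.15280282746522], [398.31644256049753, 354.9669556892418], [230.53151395220837, 369.3127673870365], [217.572768570595, 198.58376407217506]]
x y z yaw tilt [ 2.85  0.97 17.01 -0.    0.15] [ 1.47 -0.04 -1.62  0.24 -0.24 -1.74  0.57]
far edge x,z 76.95879728092522 5.483110383767343
```

```bash
python3 shift.py '[[5,0,1,-2.5,0],[5,0,2.5,-5,0],[5,0,2.5,-5,0]]'; python3 shift.py '[[5,0,0.5,0,0],[5,0,1,0,0],[5,0,1,0,0]]'; python3 studs.py 0.22
```

```text
time: 17.25
tool_pos: [565.3, -205.0, 271.5]
tcp_rot: [3.141, -0.0, 1.389]
contact_force: [3.7, -1.1, -24.4]
grip_width: 16.9
finger_force: 30.0
time: 17.62
tool_pos: [565.7, -205.1, 271.7]
tcp_rot: [-3.141, -0.0, 1.389]
contact_force: [-0.2, 1.3, -20.4]
grip_width: 16.4
finger_force: 30.0
0 [398.13 191.49] [401.07 194.37] 706
3 [214.56 196.27] [212.88 199.4 ] 895
bar 12.221951356207256 67.42432315975623 pred [[401.0691736065853, 194.3738642353158], [393.059859280189, 351.8430202295171], [226.60688177625823, 372.7425473973025], [212.87548666192788, 199.40353327475447]]
x y z yaw tilt [ 1.91  1.05 23.1  -0.    0.26] [ 1.42 -0.12 -1.72  0.31 -0.41 -1.82  1.08]
far edge x,z 74.36084398585373 3.6944087907647614
```

```bash
python3 shift.py '[[5,0,1,0,0],[5,0,2,0,0],[5,0,2,0,0],[5,0,2,0,0]]'; python3 studs.py 0.24
```

```text
time: 18.18
tool_pos: [567.2, -205.4, 271.9]
tcp_rot: [-3.139, -0.0, 1.389]
contact_force: [-6.0, 0.8, -17.2]
grip_width: 16.7
finger_force: 30.0
0 [397.43 191.47] [399.95 194.19] 703
3 [214.03 196.48] [212.37 199.61] 902
bar 13.639110848622169 67.53296561498934 pred [[399.95386874004555, 194.18827426686423], [392.09705769318344, 350.99958816093186], [226.2004614600057, 373.5568736361665], [212.37087668883373, 199.6136401667493]]
x y z yaw tilt [ 2.57  1.04 23.51 -0.    0.28] [ 1.33 -0.17 -1.63  0.34 -0.44 -1.73  1.07]
far edge x,z 74.65360468188067 2.809293631779518
```

The far edge is against the wall corner under the lip, tilt ≈ 0.24 rad. Pivoting down gently now.

```bash
python3 shift.py '[[5,0,-2,1.5,0],[5,0,-3,3,0],[5,0,-4,4.5,0],[5,0,-5,6,0]]'; python3 shift.py '[[5,0,-1,1.5,0],[5,0,-2,3,0],[5,0,-3,4.5,0],[5,0,-4,6,0]]';  python3 shift.py '[[5,0,-1,1,0],[5,0,-2,2,0],[5,0,-2.5,3,0],[5,0,-2.5,3,0]]'; python3 studs.py 0.03
```

```text
time: 18.73
tool_pos: [563.2, -204.7, 266.8]
tcp_rot: [3.14, 0.0, 1.389]
contact_force: [-4.7, 1.7, -7.3]
grip_width: 15.5
finger_force: 30.0
time: 19.23
tool_pos: [559.1, -203.9, 260.7]
tcp_rot: [3.141, 0.0, 1.389]
contact_force: [-5.4, 3.5, -7.6]
grip_width: 14.5
finger_force: 30.0
time: 19.73
tool_pos: [556.9, -203.6, 257.1]
tcp_rot: [3.14, 0.0, 1.389]
contact_force: [-2.3, 1.4, -7.6]
grip_width: 13.7
finger_force: 30.0
0 [418.77 193.38] [417.67 196.36] 776
3 [234.7  192.79] [226.89 197.01] 769
bar 3.2428685211493327 52.76296451897923 pred [[417.6746729549498, 196.3631443203236], [407.40583609012185, 360.5256216275857], [238.45638295542102, 363.46236055263125], [226.88630796362773, 197.01353579381149]]
x y z yaw tilt [ 4.26  0.95  6.36  0.   -0.03] [ 2.24  0.15 -2.15  0.13  0.07 -2.42 -0.26]
far edge x,z 79.22448409223378 8.525237150787273
```

```bash
python3 shift.py '[[5,0,-1,1,0],[5,0,-2,2,0],[5,0,-2,3,0],[5,0,-2,3,0]]'; python3 shift.py '[[5,0,-0.5,1,0],[5,0,-1,2,0],[5,0,-1,3,0],[5,0,-1,3,0]]'; python3 studs.py 0.0
```

```text
time: 20.27
tool_pos: [554.8, -203.2, 253.6]
tcp_rot: [3.141, 0.0, 1.389]
contact_force: [-0.5, -0.0, -7.5]
grip_width: 14.2
finger_force: 30.0
time: 20.78
tool_pos: [554.0, -203.0, 252.8]
tcp_rot: [3.139, 0.001, 1.389]
contact_force: [-3.2, 1.5, 7.4]
grip_width: 13.4
finger_force: 30.0
0 [419.68 193.34] [419.65 196.48] 783
3 [235.61 192.85] [228.79 196.46] 753
bar 0.2612375135367954 48.49923556541526 pred [[419.6549889215872, 196.47577563482872], [409.0824711059686, 361.71223337142004], [240.09767207884335, 361.8971422183021], [228.7928001665737, 196.4637212462043]]
x y z yaw tilt [ 2.12  0.96  2.15  0.   -0.05] [ 2.22  0.32 -2.13 -0.04  0.23 -2.4  -0.29]
far edge x,z 77.02788745664358 5.812598571812911
```

Contact at z≈252.8. I'll press a little further to make sure it's seated flat before releasing.

```bash
python3 shift.py '[[5,0,0,1,0],[5,0,0,2,0],[5,0,0,2,0],[5,0,0,2,0]]'; python3 studs.py 0.0
python3 - <<'E'
from plant import bot, ticket, capture
import cv2
c=capture("side");cv2.imwrite("pics/s6.png",cv2.convertScaleAbs(cv2.resize(c["color"][260:355,275:420,::-1],(795,521),interpolation=3),alpha=1.3))
E
```

```text
time: 21.32
tool_pos: [553.9, -202.9, 252.7]
tcp_rot: [3.138, 0.001, 1.39]
contact_force: [-7.8, 4.3, 21.7]
grip_width: 13.7
finger_force: 30.0
0 [419.61 193.39] [419.32 196.33] 782
3 [235.53 192.93] [228.4  196.33] 763
bar 0.13297465728730135 48.440579060053636 pred [[419.321786393198, 196.32791161043107], [408.76688540881815, 361.55224387025675], [239.76705918745245, 361.81857083561727], [228.39875166522438, 196.33175376453806]]
x y z yaw tilt [ 2.15  0.92  2.1   0.   -0.05] [ 2.22  0.35 -2.13 -0.07  0.27 -2.4  -0.3 ]
far edge x,z 77.04387018088384 6.041034059027698
```

View pics/s6.png

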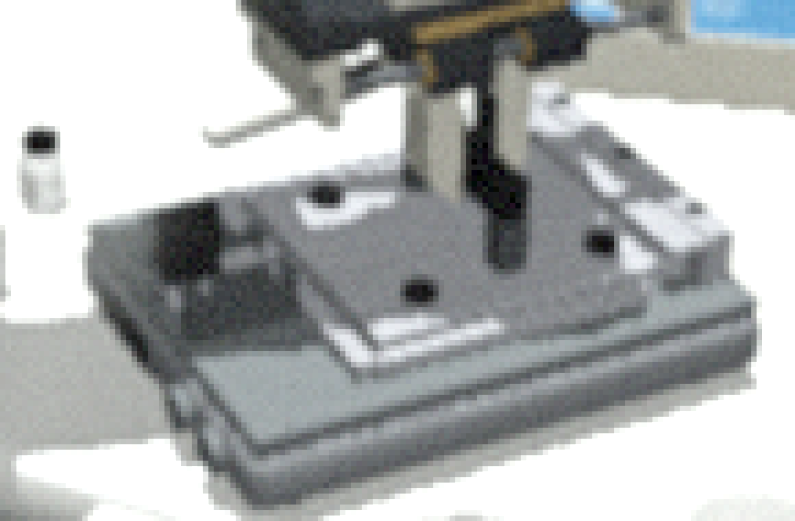

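The side view shows the plate in the pocket area: studs at (418,291), (601,242), (325,195), near-right top corner ≈(375,345), rail corner ≈(355,374). I'll use these to check that it's really down.

```bash
cat > chk.py <<'E'
from h import *
np.set_printoptions(precision=2,suppress=True)
s=pickle.load(open("pics/side0.pkl","rb"));S=[554.06,-201.18,-.1815,0]
k=795/145
cr=lambda X:(proj(s,X)+.41-[275,260])*k
def P(v,m):
    m=np.asarray(m,float);c,q=np.cos(v[3]),np.sin(v[3])
    return T(S,np.c_[c*m[:,0]+q*m[:,2]+v[0],m[:,1]+v[1],-q*m[:,0]+c*m[:,2]+v[2]+45])
print("rail corner, guide end, housing FR, FarR pred",cr(T(S,[(-89,-77,54),(51,-77,54),(-145,-95,45),(100,-95,45),(61,-75,68)])).tolist())
m=[(-45,-44,15),(45,-44,15),(-45,44,15)];o=np.array([(418,291),(601,242),(325,195)],float)
for v in([0,1,0,0],[0,1,4.5,.06],[2,1,2,-.05],[0,1,7,0]):print(v,"studs",cr(P(v,m)).round().tolist(),"corner",cr(P(v,[(-75,-65,10),(75,-65,10)])).round().tolist())
E
python3 chk.py
```

```text
rail corner, guide end, housing FR, FarR pred [[365.32838449548916, 367.8766248296097], [658.642037467834, 285.7485249227201], [258.3716724359704, 447.1628458692675], [777.5575462772355, 297.3026138993404], [677.8597964930949, 249.68842966689178]]
[0, 1, 0, 0] studs [[421.0, 288.0], [604.0, 239.0], [327.0, 192.0]] corner [[381.0, 341.0], [689.0, 256.0]]
[0, 1, 4.5, 0.06] studs [[424.0, 273.0], [606.0, 235.0], [329.0, 177.0]] corner [[383.0, 322.0], [690.0, 256.0]]
[2, 1, 2, -0.05] studs [[424.0, 288.0], [607.0, 230.0], [330.0, 192.0]] corner [[384.0, 344.0], [692.0, 244.0]]
[0, 1, 7, 0] studs [[422.0, 274.0], [605.0, 225.0], [327.0, 178.0]] corner [[381.0, 326.0], [690.0, 242.0]]
```

All three studs match the flat-seated prediction, with the same small camera bias as the rail. The plate is down. Releasing and rising.

```bash
python3 shift.py '[[5,0,0,-2,0],[5,0,0,-3,0],[40,0,0,-3,0],[40,0,0,-3,0],[40,0,0,-3,0]]'; python3 shift.py '[[40,0,0,-10,0],[40,0,0,-40,0],[40,0,0,-90,0],[40,0,0,-90,0.15],[40,0,0,-90,0.3]]'; python3 studs.py 0.0
```

```text
time: 22.05
tool_pos: [553.7, -203.0, 251.4]
tcp_rot: [-3.141, -0.0, 1.389]
contact_force: [0.5, 0.3, -1.0]
grip_width: 37.4
finger_force: 0.0
time: 22.68
tool_pos: [553.7, -203.0, 343.3]
tcp_rot: [3.139, -0.0, 1.084]
contact_force: [-0.9, -0.4, -1.3]
grip_width: 39.9
finger_force: 0.0
bar -0.04703633664374276 138.5521955025261 pred [[419.3209020138463, 198.11238847521844], [407.8743864720215, 362.6521994941603], [239.37922425411304, 361.9165404026232], [229.1503605616335, 196.96767814729816]]Traceback (most recent call last):
  File "studs.py", line 27, in <module>
    r=least_squares(f,v0);v=r.x;print("x y z yaw tilt",v,r.fun);print("far edge x,z",v[0]+75*np.cos(v[4]),v[2]-75*np.sin(v[4]))
    return func(*args, **kwargs)
    vector_fun = VectorFunction(
        fun_wrapped,
    ...<6 lines>...
        workers=workers
    )
    self._update_fun()
    ~~~~~~~~~~~~~~~~^^
    self.f = self.fun_wrapped(xp_copy(self.x))
             ~~~~~~~~~~~~~~~~^^^^^^^^^^^^^^^^^
    return np.atleast_1d(self.fun(x))
                         ~~~~~~~~^^^
    return self.f(x, *self.args, **self.kwargs)
           ~~~~~~^^^^^^^^^^^^^^^^^^^^^^^^^^^^^^
  File "studs.py", line 26, in <lambda>
    f=lambda v:np.r_[(proj(w,P(v,mm))-pts).ravel(),(v[3]-v0[3])*200,v[2]+44*np.cos(v[4])-bz,(v[0]+44*np.sin(v[4])-bx)]
                             ~^^^^^^
  File "studs.py", line 8, in P
    X=np.c_[c*m[:,0]+s*m[:,2],m[:,1],-s*m[:,0]+c*m[:,2]]
              ~^^^^^
IndexError: too many indices for array: array is 1-dimensional, but 2 were indexed
```

```bash
python3 shift.py '[[40,-8,-25,0,0.18],[40,-15,-50,0,0.36],[40,-22,-75,0,0.54],[40,-30,-100,0,0.72],[40,-36.5,-121.7,0,0.9]]'; python3 shift.py '[[40,0,0,0,0.18],[40,0,0,0,0.366],[40,0,0,0,0.366],[40,0,0,0,0.366]]'
python3 - <<'E'
from plant import bot, ticket, capture
import numpy as np
o=bot.get_obs();p=o["tool_pos"];y=o["tcp_rot"][2];d=np.array([429.1,-178.3])-p[:2]
print(p,y,"dx",d@[np.cos(y),np.sin(y)],"dy",d@[np.sin(y),-np.cos(y)],"turn",y+.1815)
from h import *
t=capture("top")
X=T([554.06,-201.18,-.1815,0],[(-127,0,97.5)]);w=capture("wrist");print(proj(w,X))
# dark tab in the wrist view
import cv2
g=cv2.cvtColor(w["color"],cv2.COLOR_RGB2GRAY);u,v=proj(w,X)[0].astype(int);c=g[max(v-40,0):v+40,u-40:u+40];print(c.shape,c[::8,::8])
E
```

```text
time: 23.35
tool_pos: [428.0, -178.8, 342.2]
tcp_rot: [3.141, -0.0, 0.186]
contact_force: [-0.4, -0.1, 0.5]
grip_width: 39.8
finger_force: 0.0
time: 23.85
tool_pos: [429.0, -179.0, 341.9]
tcp_rot: [-3.142, -0.0, -0.172]
contact_force: [0.9, -0.4, -0.6]
grip_width: 40.0
finger_force: 0.0
[ 428.96894876 -178.95494606  341.88042174] -0.17204549750855658 dx 0.016991021469263397 dy -0.6677125724826085 turn 0.009454502491443417
[[327.07499034 256.99230826]]
(80, 80) [[ 84  88  58  56 130 124 127  56  59  80]
 [ 77  86  56  53 123 124 132  63  59  84]
 [ 84  82  55  53  79   1 129  57  54  84]
 [ 86  85  55  59  16  17  84  47  54  80]
 [ 80  83 129  57   8  22  60  54 123  85]
 [218 175  58  63   4  28  81  59  52  68]
 [240 240 240 233  13  20 123 242 240 242]
 [241 237 240 240   1  10 222 240 240 240]
 [246 239 239 240 241 244 239 240 239 241]
 [167 162 163 242 239 241 239 238 239 157]]
```

The tab sits under the gripper as predicted. Descending and pinching it.

```bash
python3 shift.py '[[40,0,-0.7,40,0.009],[40,0,-0.7,70,0.009],[40,0,-0.7,86,0.009],[40,0,-0.7,91,0.009],[40,0,-0.7,91,0.009]]'; python3 shift.py '[[5,0,0,0,0],[5,0,0,0,0],[5,0,0,0,0],[5,0,0,0,0]]'
```

```text
time: 24.58
tool_pos: [429.2, -178.3, 250.8]
tcp_rot: [-3.142, 0.0, -0.185]
contact_force: [-0.4, 0.3, 0.4]
grip_width: 39.8
finger_force: 0.0
time: 25.08
tool_pos: [429.1, -178.0, 251.0]
tcp_rot: [-3.141, -0.0, -0.186]
contact_force: [1.5, 3.5, 4.2]
grip_width: 12.0
finger_force: 30.0
```

```bash
python3 shift.py '[[5,5,0,0,0],[5,12,0,0,0],[5,19,0,0,0],[5,25,0,0,0],[5,25,0,0,0]]'; python3 shift.py '[[5,2,0,0,0],[5,4,0,0,0],[5,4,0,0,0]]'; python3 shift.py '[[5,2,0,0,0],[5,4,0,0,0],[5,4,0,0,0]]'
```

```text
time: 25.7
tool_pos: [454.3, -182.7, 251.0]
tcp_rot: [-3.141, -0.001, -0.186]
contact_force: [2.1, 4.6, 4.3]
grip_width: 11.7
finger_force: 30.0
time: 26.08
tool_pos: [457.6, -183.3, 251.0]
tcp_rot: [-3.141, -0.0, -0.186]
contact_force: [0.0, 5.4, 6.2]
grip_width: 11.9
finger_force: 30.0
time: 26.45
tool_pos: [461.0, -184.0, 251.0]
tcp_rot: [-3.141, 0.002, -0.185]
contact_force: [-2.9, 3.6, 9.5]
grip_width: 11.7
finger_force: 30.0
```

```bash
python3 shift.py '[[5,1,0,0,0],[5,2,0,0,0],[5,2,0,0,0]]'
```

```text
time: 26.82
tool_pos: [461.7, -184.1, 251.0]
tcp_rot: [-3.141, 0.006, -0.185]
contact_force: [-10.5, 5.0, 14.3]
grip_width: 11.8
finger_force: 30.0
```

The bolt hit its end stop after a full stroke. Relax, release, rise and check.

```bash
python3 shift.py '[[5,-1.5,0,0,0],[30,-1.5,0,0,0],[30,-1.5,0,0,0],[30,-1.5,0,0,0]]'; python3 shift.py '[[30,0,0,-15,0],[30,0,0,-50,0],[30,0,0,-100,0],[30,0,0,-110,0],[30,0,0,-110,0]]'
python3 - <<'E'
from plant import bot, ticket, capture
from h import *
import cv2
np.set_printoptions(precision=1,suppress=True)
o=bot.get_obs();print(o["tool_pos"],o["contact_force"],o["grip_width"])
s=capture("side");g=cv2.cvtColor(s["color"],cv2.COLOR_RGB2GRAY)
S=[554.06,-201.18,-.1815,0]
f=lambda X:proj(s,T(S,X))
for n,X in(("stud",[(-45,-43,60)]),("stud",[(45,-43,60)]),("stud",[(-45,45,60)]),("tab home",[(-97.5,0,84)]),("tab back",[(-127,0,84)])):
    u=f(X)[0];x,y=u.astype(int);c=(g[y-5:y+6,x-5:x+6]<70);yy,xx=np.nonzero(c);print(n,u,"dark px",c.sum(),"centroid",(xx.mean()+x-5,yy.mean()+y-5) if len(xx) else None)
E
```

```text
time: 27.32
tool_pos: [462.0, -184.6, 250.5]
tcp_rot: [3.141, 0.0, -0.186]
contact_force: [-0.2, 0.1, 0.7]
grip_width: 29.7
finger_force: 0.0
time: 27.95
tool_pos: [461.9, -184.4, 361.5]
tcp_rot: [3.141, -0.002, -0.186]
contact_force: [-0.5, 0.2, -0.9]
grip_width: 30.2
finger_force: 0.0
[ 461.9 -184.4  361.5] [-0.5  0.2 -0.9] 30.190241972688675
stud [351.4 312.1] dark px 24 centroid (np.float64(350.6666666666667), np.float64(312.875))
stud [384.7 303.2] dark px 12 centroid (np.float64(384.4166666666667), np.float64(303.9166666666667))
stud [334.2 294.6] dark px 15 centroid (np.float64(334.0), np.float64(296.0))
tab home [322.7 299.5] dark px 114 centroid (np.float64(322.13157894736844), np.float64(299.29824561403507))
tab back [311.  302.4] dark px 49 centroid (np.float64(313.2448979591837), np.float64(303.0204081632653))
```

The studs sit at the flat pose, the tab is at home, and the robot is clear. Handing in.

```bash
python3 shift.py '[[30,0,0,0,0],[30,0,0,0,0]]' >/dev/null; python3 -c "
from plant import bot, ticket, capture
print(ticket.close_job())"
```

```text
the job is handed in; nothing more can be done
None
```

I handed the job in at about 28 s with the plate flat in its pocket, the bolt pushed to its end stop and the arm clear; the plate slipped from the grip once on the bolt guides while going in, before its far edge was under the lip, and I regrasped it; I did not recheck the bystanders' positions, and no verdict was returned.

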